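# Clear a carving panel and hold it in the cam clamp

## Robot

A 7-joint arm with a two-finger parallel gripper is mounted at the origin on a cart in front of the work surface, level with it; the furniture and walls round the work are solid. World frame = base frame: x ahead of the robot, y to its left, z up, the work surface at z = 0. Lengths are in m, angles in rad, forces in N, time in s.
With the tool pointing down it reaches from about 0.35 to 0.9 m from the base axis. Payload 7.2 kg.
Tool frame: the origin (TCP) lies between the finger pads; the fingertips stand 17 mm ahead of it and the grasp point (between the pads) lies 2 mm behind it; z points along the fingers, y is the line along which they close (so a half turn about z gives the same grasp; the last joint's range is limited). The gripper opens to 85 mm and grips with 20 to 120 N. Pads are 22 mm wide; open, the fingers measure 114 mm over their backs; the gripper's body (76 mm by 85 mm) begins 54 mm behind the grasp point. The pads swing forward as they close: fully open they stand 13 mm farther back than shut.
Start: joints at [-1.206, 0.411, -0.013, 1.596, 0.006, 1.134, -0.082], TCP at [0.262, 0.567, 0.248] pointing down, gripper open.
Joint ranges: [-2.95, 2.95], [-0.29, 1.99], [-1.47, 1.44], [0.14, 2.54], [-1.03, 4.17], [0.13, 1.85], [-2.86, 2.86]. Speed limits (rad/s): [2.39, 2.39, 3.01, 3.01, 3.14, 3.14, 3.14].

## Interface

Orientations are given as a rotation vector (axis times angle).
In Python, from cell import telemetry, eyes, finish_job gives the robot as it stands. The module is installed in compiled form; this text tells all that it offers.
- The arm moves only by the tool jog_arm, never from a script. Its argument "increments" is a list that holds one entry, the list of rows, each a list of 6 numbers: the shift along the tool's x, y, z in m, then the turn, a rotation vector about the tool's x, y, z in degrees. In form: [[[tx, ty, tz, rx, ry, rz], ...]]. A call has 1 to 20 rows; each row shifts and turns the commanded pose from where the row before left it, along the tool's axes as they then stand; what a row does not reach is not made up. A row lasts 1/12 s, in which the tool goes at most 41.7 mm and 7.16 degrees, less where a joint would pass 70% of its speed; a pose out of reach is approached as far as the arm can. A call with a gripper value outside its range is refused whole. "jaw" is the finger opening in m, from 0 to 0.0854, set as the call begins (left out, the last holds). The fingers move at their own pace and stop on an object; the grip force is fixed at half the most. Time passes only in rows, so rows that do not move let the fingers close. It gives the time, the measured TCP pose, the force, the opening and the grip force at its end, in the units of the state.
- telemetry.observe(): the state, without advancing time (a new reading comes with each control period).
- eyes.snapshot(name): name is "side" or "top"; returns a dict with "color" (400x640x3 uint8, blue, green, red), "range_z" (400x640 float32, m along the optical axis (not along the pixel's ray), 0 where there is no reading), "K" (3x3 intrinsics, pixels), "extrinsics" (4x4, takes a point from camera to world coordinates). Camera axes: x right, y down, z forward; pixel columns grow to the right and rows downward; lengths in m; the calibration is good to about 2 mm. A picture is of the moment at which its call begins.
- finish_job(): hands the job in; it is judged then, once.
The state is a dict: "time": time; "joint_positions": joint angles; "qvel": joint speeds; "joint_torque": joint torques, N m; "position": TCP position; "eef_rot": TCP orientation; "wrist_force": force on the tool from outside, world axes, zero at the start; "ft_torque": the same for the moment, N m; "grip_width": finger opening in m; "grasp_force": force on a finger pad.
Only numpy, scipy, OpenCV 4.12 (cv2) and the standard library are available. Lean on these libraries where they do the work, as an engineer would, in place of code of your own. Each camera call takes 0.05 s, during which the arm holds its last target. There are 200 camera calls.

## Task

Pick up the scraper block by its upright rib and use it, not the fingers, to sweep all four wood chips off the panel lying in the jig, then stand the scraper back on the bench clear of the jig. Then take the cam lever by its upright handle, turn it to the cam's highest lift, where it points straight away from the panel over the brass stud and the cam presses the panel against the sprung strip of the fence, and finish still holding the handle there, because the lever springs back if let go. Keep the panel flat in the jig and leave the tin, the tape measure and the sanding block where they are.

Things in the scene. Friction and masses are not known exactly. Their poses are not given: they have to be found in the camera images.
- jig: fixed clamping jig: plywood base board 140 x 184 x 14 mm on the bench. Origin on the bench, under the middle of the panel's bed; z up. In its frame a 10 mm high fence with a sprung backing strip is on the panel's -y side, 10 mm high end stops at x = +-58 mm, the cam on the +y side
- panel: plain light wooden carving panel, 110 (x) x 80 (y) x 22 mm, lying loose in the jig, its axes along the jig's; origin at the centre of its underside, 14 mm above the bench, so its top is 36 mm above the bench and stands 10 mm or more proud of the things round it, but for the cam lever's bar and handle
- chip_1: loose chip of wood lying on the panel at the start, about 20 x 13 x 7 mm, origin in the middle of its underside
- chip_2: loose chip of wood lying on the panel at the start, about 17 x 13 x 7 mm, origin in the middle of its underside
- chip_3: loose chip of wood lying on the panel at the start, about 22 x 13 x 7 mm, origin in the middle of its underside
- chip_4: loose chip of wood lying on the panel at the start, about 18 x 13 x 7 mm, origin in the middle of its underside
- scraper: scraper block of dark wood standing on the bench to the right: foot 34 (x) x 90 (y) x 24 mm, its rubber sole 30 mm wide in x; above the foot an upright grip rib 22 (x) x 56 (y) mm from z = 24 to z = 82 mm. Origin at the centre of the underside, z up. Grip the rib across its 22 mm; 150 g
- cam_lever (a joint): angle of the cam lever, rad: 0 at its rest stop (near end of the jig), growing clockwise seen from above; highest lift at 1.45, where the lever points straight away from the panel (jig +y) over the brass stud; past that the lift falls, to the stop at 2.1. A spring drives the lever back to 0 when let go: 2 N at the handle at rest, 4 to 5 N near the highest lift
- cam_pivot (a point): axis of the cam lever (vertical), 73 mm to jig +y of the jig's origin, 45 mm above the bench
- handle_grip (a point): point to grip on the lever's upright handle, on its axis, 78 mm above the bench, 80 mm from the pivot; it moves with the lever
- lever_handle: the upright round wooden handle at the end of the lever, 20 mm diameter, from 41 to 101 mm above the bench, free to revolve on its own spindle; origin at the centre of its lower end
- index_stud (a point): top of the small brass stud on the jig's tongue, 127 mm to jig +y of the jig's origin, 18 mm above the bench: the lever covers it at the highest lift
- backing_strip: black sprung rubber strip, 100 mm long, in front of the fence on jig -y: the cam (a steel eccentric disc, 30 mm radius, 10 mm off centre) pushes the panel's edge directly, some 6 mm sideways, against it; about 6 N at the highest lift. Origin at the jig's origin at rest
- wax_tin: bystander: round tin 84 mm across, 32 mm high, origin under its centre
- tape_measure: bystander: tape measure 71 x 86 x 64 mm, origin under its centre
- sanding_block: bystander: cork sanding block 123 x 86 x 31 mm, origin under its centre

How it is judged:
On the way, in this order (a step that is already met when the one before it is completed fails the run):
1. the scraper block, held in the fingers, works on the panel (contact force between the fingers and scraper above 1 N and x of scraper in the frame of panel between -0.075 and 0.075 m and y of scraper in the frame of panel between -0.06 and 0.06 m and z of scraper in the frame of panel below 0.032 m), for 0.1 s.
2. all four chips are off the top of the panel (z of each of chip_1, chip_2, chip_3, chip_4 in the frame of panel below 0.018 m), for 0.2 s.
3. the scraper stands released on the bench, clear of the jig (height (world z) of scraper below 0.03 m and linear speed of scraper below 0.03 m/s and horizontal distance between scraper and panel above 0.11 m and contact force between scraper and panel below 0.1 N and contact force between the fingers and scraper below 0.1 N), for 0.2 s.
At the end, for the whole second after the job is handed in: fingers hold the lever handle (over 1 N), lever still within 0.25 rad of the highest lift (1.45 rad); panel pressed on the backing strip with over 2.5 N; all chips off the panel top; scraper upright, released, at rest on the bench, over 110 mm from the panel centre (all of step 2 and all of step 3 and value of joint cam_lever between 1.2 and 1.7 rad and velocity of joint cam_lever between -0.15 and 0.15 rad/s and contact force between the fingers and lever_handle above 1 N and contact force between backing_strip and panel above 2.5 N and angle between scraper's own z axis and vertical below 0.2 rad); the arm keeps its last pose, push and grip.
It fails at once if the fingers touch a chip (contact force between the fingers and chip_1 above 0.3 N or contact force between the fingers and chip_2 above 0.3 N or contact force between the fingers and chip_3 above 0.3 N or contact force between the fingers and chip_4 above 0.3 N).
It fails at once if the panel is tipped or pushed out of the jig (angle between panel's own z axis and vertical above 0.15 rad or distance of panel from where it was at the start of the episode above 0.02 m).
It fails at once if the tin, the tape measure or the sanding block is shifted by more than 30 mm (distance of any of wax_tin, tape_measure, sanding_block from where it was at the start of the episode above 0.03 m).
It also fails if it takes over 72 s, if anything falls off the work surface, if the arm or the gripper's body presses on something with over 40 N, if the wrist force passes 120 N, or if a joint passes its speed limit or range.

## Working session

There is one attempt and no reset: what is moved stays moved. The work goes in short steps, Python scripts to look and compute and a tool call to move; the robot and the scene stay as the last step left them, time stands still between calls to the robot, and variables do not carry over. Pictures are saved under pics/ and viewed, at most 10 in all, crops included, and the job is handed in when it is done.

Besides the shell and the picture viewer there is one more tool, called after "Call:" in YAML: its name, and indented under it one key for each argument. jog_arm: Moves the arm, as the interface text tells. Its arguments: {"type":"object","properties":{"increments":{"type":"array","items":{"type":"array","items":{"type":"array","items":{"type":"number"}}}},"jaw":{"type":"number"}},"required":["increments"]}

```bash
mkdir -p pics
python3 - <<'E'
from cell import telemetry, eyes
import cv2,numpy as np
print(telemetry.observe())
for n in("top","side"):
    s=eyes.snapshot(n); cv2.imwrite(f"pics/{n}0.png",s["color"]); np.savez(f"pics/{n}0.npz",**s)
    print(n,s["K"].tolist(),s["extrinsics"].round(4).tolist(),(s["range_z"]>0).mean())
E
```

```text
{'time': 0.0, 'joint_positions': array([-1.20619425,  0.41191227, -0.01269727,  1.59707631,  0.00558256,
        1.13433201, -0.08218595]), 'qvel': array([ 0.00094906, -0.00105351, -0.00082354,  0.0001268 ,  0.00017958,
        0.00039994, -0.00045536]), 'joint_torque': array([ 3.96565874e-04, -6.00618696e+01,  6.82225451e-01, -2.99414492e+01,
        1.37631627e-02,  1.10567169e-02, -9.49914664e-06]), 'position': array([0.26196795, 0.56690142, 0.24743223]), 'eef_rot': array([-6.74467821e-01, -3.06807633e+00,  2.62822442e-03]), 'wrist_force': array([-0.61814796,  0.24764948, -0.25725014]), 'ft_torque': array([-0.00337759,  0.03992004, -0.04900808]), 'grasp_force': 0.0, 'grip_width': 0.08533754353005746}
top [[414.3897245050952, 0.0, 319.45586964586624], [0.0, 414.3897245050952, 202.10739104759793], [0.0, 0.0, 1.0]] [[-0.0014, -0.9867, 0.1626, 0.2855], [-1.0, 0.0008, -0.004, -0.1297], [0.0038, -0.1626, -0.9867, 1.4397], [0.0, 0.0, 0.0, 1.0]] 0.99586328125
side [[361.38230853652965, 0.0, 318.10954299970473], [0.0, 361.38230853652965, 200.95705466864092], [0.0, 0.0, 1.0]] [[-0.9984, -0.0058, 0.0554, 0.446], [-0.0501, 0.5275, -0.8481, 0.7642], [-0.0243, -0.8496, -0.5269, 0.635], [0.0, 0.0, 0.0, 1.0]] 0.9960703125
```

View pics/top0.png

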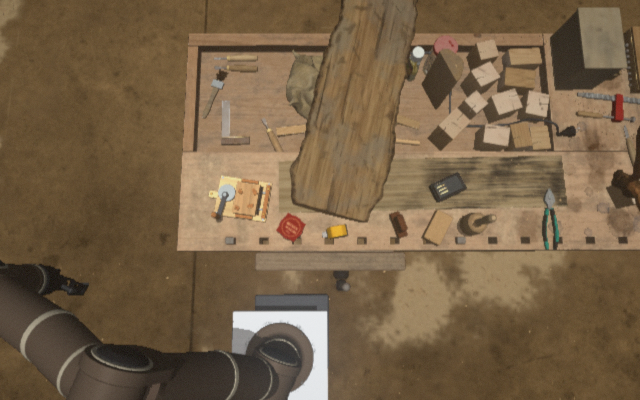

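View pics/side0.png

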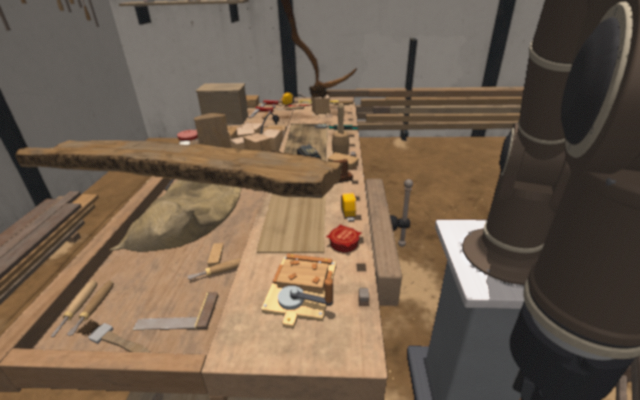

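The top view shows the jig at about (240,198) with the cam at (228,192) and the lever pointing down to (220,215). The tin is at (291,227), the tape at (336,231), the dark scraper at (398,224) and the sanding block at (437,226). A big plank hangs over (350,150). The side view shows the jig at (300,285). Next I'll zoom in and measure.

```bash
cat > h.py <<'E'
import numpy as np,cv2
def load(n): return dict(np.load(f"pics/{n}.npz"))
def cloud(s):
    v,u=np.mgrid[0:400,0:640]; z=s["range_z"]; K=s["K"]
    c=np.stack([(u-K[0,2])/K[0,0]*z,(v-K[1,2])/K[1,1]*z,z],-1)
    E=s["extrinsics"]; return c@E[:3,:3].T+E[:3,3]
def ray(s,u,v,h):
    K=s["K"];E=s["extrinsics"]; d=E[:3,:3]@[(u-K[0,2])/K[0,0],(v-K[1,2])/K[1,1],1]
    return E[:3,3]+d*(h-E[2,3])/d[2]
def proj(s,p):
    E=s["extrinsics"]; c=E[:3,:3].T@(np.array(p)-E[:3,3]); q=s["K"]@c; return q[:2]/q[2]
def crop(s,u0,v0,w,h,k): return cv2.resize(s["color"][v0:v0+h,u0:u0+w],None,fx=k,fy=k,interpolation=cv2.INTER_CUBIC)
E
python3 - <<'E'
from h import *
t=load("top0");s=load("side0")
a=crop(t,200,165,100,70,4); b=crop(t,380,190,70,70,4)
c=crop(s,250,240,100,90,4); d=crop(s,325,145,40,40,7)
o=np.zeros((650,800,3),np.uint8)
o[:280,:400]=a;o[:280,420:700]=b;o[285:645,:400]=c;o[285:565,420:700]=d
cv2.imwrite("pics/z0.png",o[:, :800] if 0 else cv2.resize(o,(738,600)))
P=cloud(t)
for n,(u,v) in dict(table=(250,240),plankend=(365,212),plankL=(305,190),plankmid=(350,150),panel=(250,190),tin=(291,227),tape=(336,231),scr=(398,224),sand=(437,226)).items(): print(n,P[v,u].round(3))
m=(P[...,2]>.15)&(P[...,0]>.3); vv,uu=np.nonzero(m&(np.mgrid[0:400,0:640][1]>270)&(np.mgrid[0:400,0:640][1]<420))
q=P[vv,uu]; 
for x in np.arange(.4,1,.05):
  r=q[abs(q[:,0]-x)<.025]
  if len(r):print(round(x,2),r.min(0).round(3),r.max(0).round(3))
E
```

```text
table [0.39  0.105 0.   ]
plankend [ 0.469 -0.28   0.134]
plankL [ 0.529 -0.09   0.19 ]
plankmid [ 0.664 -0.232  0.165]
panel [0.56  0.104 0.034]
tin [ 0.431 -0.039  0.036]
tape [ 0.415 -0.19   0.061]
scr [ 0.438 -0.397  0.064]
sand [ 0.435 -0.537  0.03 ]
0.45 [ 0.457 -0.215  0.15 ] [ 0.475 -0.124  0.181]
0.5 [ 0.475 -0.222  0.15 ] [ 0.525 -0.046  0.197]
0.55 [ 0.525 -0.235  0.15 ] [ 0.575 -0.046  0.197]
0.6 [ 0.575 -0.262  0.15 ] [ 0.625 -0.044  0.197]
0.65 [ 0.625 -0.282  0.15 ] [ 0.675 -0.062  0.202]
0.7 [ 0.675 -0.286  0.15 ] [ 0.725 -0.077  0.204]
0.75 [ 0.725 -0.307  0.15 ] [ 0.775 -0.092  0.208]
0.8 [ 0.775 -0.321  0.15 ] [ 0.825 -0.102  0.205]
0.85 [ 0.825 -0.335  0.15 ] [ 0.875 -0.115  0.208]
0.9 [ 0.875 -0.353  0.15 ] [ 0.925 -0.121  0.208]
0.95 [ 0.925 -0.395  0.15 ] [ 0.975 -0.137  0.207]
```

View pics/z0.png

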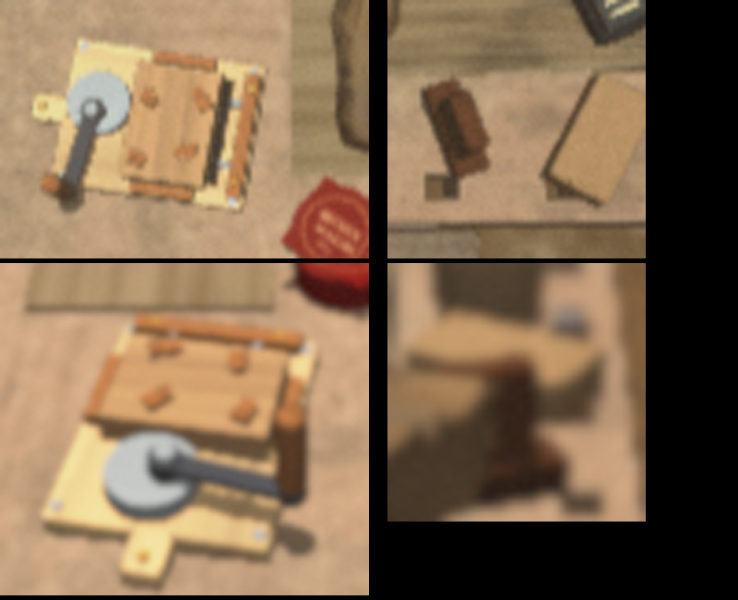

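The zoom shows the board corners, the cam disc, the lever running toward the robot, and four chips at crop positions (150,97), (203,97), (135,158) and (187,152). The scraper is yawed about 20° and the plank is clear of it. Now to measure precisely from both views.

Run:
```python
from h import *
for n in("top0","side0"):
    s=load(n);P=cloud(s);hsv=cv2.cvtColor(s["color"],cv2.COLOR_BGR2HSV)
    x,y,z=P[...,0],P[...,1],P[...,2]
    def rect(name,m,hull=True):
        m=cv2.morphologyEx(m.astype(np.uint8),cv2.MORPH_OPEN,np.ones((2,2)))
        k,l,st,_=cv2.connectedComponentsWithStats(m); 
        if k<2: print(n,name,"none");return
        m=l==1+st[1:,4].argmax(); q=P[m][:,:2].astype(np.float32)
        r=cv2.minAreaRect(q); print(n,name,m.sum(),np.round(r[0],4),np.round(r[1],3),round(r[2],1),"z",np.percentile(P[m][:,2],[10,50,90]).round(4),"mean",q.mean(0).round(4))
    jig=(x>.38)&(x<.75)&(y>0.02)&(y<.35)
    print(np.median(z[jig&(x<.42)&(y<.1)]))
    gray=(hsv[...,1]<70)
    rect("jig",jig&(z>.008)&(z<.03))
    rect("panel",jig&(z>.030)&(z<.05)&~gray&(hsv[...,2]>90))
    rect("cam",jig&(z>.02)&(z<.06)&gray&(hsv[...,2]>110))
    rect("leverhi",jig&(z>.08))
    rect("leverbar",jig&(z>.04)&(hsv[...,2]<110))
    sc=(x>.36)&(x<.5)&(y>-.47)&(y<-.33)
    rect("rib",sc&(z>.072)&(z<.1)); rect("foot",sc&(z>.012)&(z<.1))
    rect("tin",(x>.36)&(x<.5)&(y>-.11)&(y<.03)&(z>.015)&(z<.06))
    rect("tape",(x>.36)&(x<.455)&(y>-.26)&(y<-.12)&(z>.02)&(z<.08))
    rect("sand",(x>.34)&(x<.56)&(y>-.64)&(y<-.47)&(z>.015)&(z<.05))
```

```text
-0.0010094334904042768
top0 jig 721 [ 0.4619 -0.0038] [0.393 0.183] 60.4 z [0.006  0.0167 0.0272] mean [0.5067 0.0963]
top0 panel 718 [ 0.4487 -0.0022] [0.393 0.129] 56.2 z [0.0309 0.0358 0.041 ] mean [0.5248 0.1129]
top0 cam 205 [0.5492 0.1847] [0.054 0.056] 10.8 z [0.0239 0.0295 0.0417] mean [0.5497 0.1826]
top0 leverhi 37 [0.462  0.2188] [0.015 0.035] 8.0 z [0.0645 0.0957 0.1024] mean [0.4626 0.2087]
top0 leverbar 25 [0.4613 0.2093] [0.011 0.022] 35.1 z [0.0034 0.0571 0.0824] mean [0.4632 0.2058]
top0 rib 117 [ 0.3804 -0.2786] [0.055 0.349] 23.5 z [0.0208 0.0804 0.0849] mean [ 0.4366 -0.4084]
top0 foot 303 [ 0.3877 -0.2763] [0.089 0.346] 20.4 z [0.0181 0.0368 0.0826] mean [ 0.4344 -0.4056]
top0 tin 514 [ 0.3868 -0.0848] [0.204 0.085] 46.6 z [0.0256 0.0309 0.0352] mean [ 0.4274 -0.0401]
top0 tape 229 [ 0.3735 -0.1653] [0.064 0.179] 48.3 z [0.0062 0.0579 0.0642] mean [ 0.4117 -0.1973]
top0 sand 606 [ 0.3462 -0.381 ] [0.111 0.505] 25.9 z [0.022  0.0291 0.0332] mean [ 0.4252 -0.541 ]
0.00010049555877189587
side0 jig 1807 [0.5294 0.4006] [0.165 0.728] 0.2 z [0.0112 0.0149 0.029 ] mean 
[... 197 characters left out ...]
9 0.1959]
side0 leverhi 103 [0.4561 0.1703] [0.11  0.017] 80.3 z [0.0788 0.0936 0.1011] mean [0.4626 0.211 ]
side0 leverbar 157 [0.459  0.4871] [0.028 0.555] 2.3 z [0.0403 0.061  0.0859] mean [0.4643 0.227 ]
side0 rib 50 [ 0.4367 -0.3888] [0.241 0.043] 79.5 z [0.0712 0.0798 0.1291] mean [ 0.4292 -0.3886]
side0 foot 193 [ 0.4287 -0.3869] [0.239 0.059] 70.6 z [0.0116 0.0331 0.0807] mean [ 0.4188 -0.4014]
side0 tin 589 [0.457  0.3369] [0.85  0.092] 85.3 z [0.0185 0.0311 0.0329] mean [ 0.4271 -0.0187]
side0 tape 272 [0.4297 0.232 ] [1.065 0.048] 87.4 z [0.0205 0.0454 0.0623] mean [ 0.411  -0.1663]
side0 sand 318 [ 0.435  -0.4887] [0.396 0.113] 78.8 z [0.015  0.0292 0.042 ] mean [ 0.4249 -0.5555]
```

```bash
cat >> h.py <<'E'
def comp(m,k=2):
    o=cv2.morphologyEx(m.astype(np.uint8),cv2.MORPH_OPEN,np.ones((k,k)))&m.astype(np.uint8)
    c,l,st,_=cv2.connectedComponentsWithStats(o,connectivity=4); return l==1+st[1:,4].argmax()
def onplane(s,m,h):
    v,u=np.nonzero(m); return np.array([ray(s,a,b,h)[:2] for a,b in zip(u,v)],np.float32)
E
python3 - <<'E'
from h import *
for n in("top0","side0"):
    s=load(n);P=cloud(s);hsv=cv2.cvtColor(s["color"],cv2.COLOR_BGR2HSV)
    x,y,z=P[...,0],P[...,1],P[...,2]
    def rect(name,m,h):
        m=comp(m); q=onplane(s,m,h)
        r=cv2.minAreaRect(q); print(n,name,m.sum(),np.round(r[0],4),np.round(r[1],3),round(r[2],1),"z",np.percentile(P[m][:,2],[10,50,90]).round(4),"mean",q.mean(0).round(4))
    jig=(x>.42)&(x<.66)&(y>0.02)&(y<.35)
    H,S,V=cv2.split(hsv); gray=S<70
    rect("panel",jig&(z>.029)&(z<.05)&~gray&(V>90)&(y<.18),.036)
    yel=jig&(z>.005)&(z<.025)&(H>17)&(H<35)&(S>70)&(V>150)
    rect("yellow",yel,.014)
    rect("stripblack",jig&(z>.01)&(V<70)&(y<.12),.024)
    rect("cam",jig&(z>.015)&(z<.06)&gray&(V>110),.029)
    rect("handle",jig&(z>.07),.1 if n=="top0" else .09)
    sc=(x>.36)&(x<.5)&(y>-.47)&(y<-.33)
    rect("rib",sc&(z>.072)&(z<.1),.082); rect("foot",sc&(z>.012)&(z<.035),.024)
    rect("tin",(x>.36)&(x<.5)&(y>-.11)&(y<.03)&(z>.015)&(z<.06),.032)
    rect("tape",(x>.36)&(x<.455)&(y>-.26)&(y<-.12)&(z>.04)&(z<.08),.062)
    rect("sand",(x>.34)&(x<.56)&(y>-.64)&(y<-.47)&(z>.015)&(z<.05),.03)
    for nm,m in(("chip",jig&(S>140)&(z>.035)&(z<.06)&(H<16)),):
        o=m.astype(np.uint8); k,l,st,c=cv2.connectedComponentsWithStats(o)
        for i in range(1,k):
            if st[i,4]>5: print(nm,st[i,4],ray(s,*c[i],.04)[:2].round(4),"z",np.median(z[l==i]).round(4))
    # yellow corners
    q=np.argwhere(comp(yel))[:,::-1]; 
    for d in((1,1),(1,-1),(-1,1),(-1,-1)):
        e=q[(q*d).sum(1).argmax()]; print("corner",d,e,ray(s,*e,.014)[:2].round(4))
E
```

```text
top0 panel 668 [0.5279 0.115 ] [0.079 0.107] 81.8 z [0.032  0.0361 0.041 ] mean [0.528  0.1164]
top0 yellow 121 [0.5908 0.1785] [0.067 0.034] 81.0 z [0.0102 0.0139 0.0179] mean [0.5938 0.1791]Traceback (most recent call last):
  File "<stdin>", line 13, in <module>
  File "<stdin>", line 6, in rect
  File "h.py", line 15, in comp
    c,l,st,_=cv2.connectedComponentsWithStats(o,connectivity=4); return l==1+st[1:,4].argmax()
                                                                             ~~~~~~~~~~~~~~~^^
ValueError: attempt to get argmax of an empty sequence
```

Run:
```python
from h import *
for n in("top0","side0"):
    s=load(n);P=cloud(s);hsv=cv2.cvtColor(s["color"],cv2.COLOR_BGR2HSV)
    x,y,z=P[...,0],P[...,1],P[...,2]
    def rect(name,m,h):
        try:m=comp(m)
        except ValueError: print(n,name,'none');return
        q=onplane(s,m,h)
        r=cv2.minAreaRect(q); print(n,name,m.sum(),np.round(r[0],4),np.round(r[1],3),round(r[2],1),"z",np.percentile(P[m][:,2],[10,50,90]).round(4),"mean",q.mean(0).round(4))
    jig=(x>.42)&(x<.66)&(y>0.02)&(y<.35)
    H,S,V=cv2.split(hsv); gray=S<70
    rect("panel",jig&(z>.029)&(z<.05)&~gray&(V>90)&(y<.18),.036)
    rect("board",jig&(z>.007)&(z<.06)&(y>.02),.016)
    rect("cam",jig&(z>.015)&(z<.06)&gray&(V>110),.029)
    rect("handle",jig&(z>.07),.1 if n=="top0" else .09)
    sc=(x>.36)&(x<.5)&(y>-.47)&(y<-.33)
    rect("rib",sc&(z>.065)&(z<.1),.082); rect("foot",sc&(z>.01)&(z<.1)&(V<130),.024)
    rect("tin",(x>.36)&(x<.5)&(y>-.11)&(y<.03)&(z>.015)&(z<.06),.032)
    rect("tape",(x>.36)&(x<.455)&(y>-.26)&(y<-.12)&(z>.04)&(z<.08),.062)
    rect("sand",(x>.34)&(x<.56)&(y>-.64)&(y<-.47)&(z>.015)&(z<.05),.03)
    m=jig&(S>125)&(z>.033)&(z<.06)&(H<16)
    k,l,st,c=cv2.connectedComponentsWithStats(m.astype(np.uint8))
    for i in range(1,k):
        if st[i,4]>5: print("chip",st[i,4],ray(s,*c[i],.04)[:2].round(4),"z",np.median(z[l==i]).round(4))
    # handle profile
    m=jig&(z>.06)&(z<.11)&(x<.5); print("handle pts",m.sum(), P[m].mean(0).round(4))
```

```text
top0 panel 668 [0.5279 0.115 ] [0.079 0.107] 81.8 z [0.032  0.0361 0.041 ] mean [0.528  0.1164]
top0 board 2020 [0.5289 0.1454] [0.208 0.145] 81.7 z [0.0121 0.0272 0.0394] mean [0.5314 0.1334]
top0 cam 178 [0.553  0.1854] [0.055 0.053] 80.7 z [0.0247 0.0294 0.0408] mean [0.5528 0.1846]
top0 handle 30 [0.4623 0.2051] [0.02  0.016] 89.9 z [0.0828 0.0969 0.1028] mean [0.462  0.2061]
top0 rib 103 [ 0.4386 -0.4068] [0.051 0.022] 16.7 z [0.0772 0.0807 0.0849] mean [ 0.4379 -0.4067]
top0 foot 265 [ 0.4398 -0.4097] [0.084 0.041] 19.4 z [0.0211 0.0475 0.083 ] mean [ 0.4401 -0.4084]
top0 tin 478 [ 0.4287 -0.0393] [0.078 0.081] 63.5 z [0.0272 0.0312 0.0352] mean [ 0.4285 -0.039 ]
top0 tape 175 [ 0.4138 -0.1971] [0.033 0.059] 8.7 z [0.0494 0.0597 0.0646] mean [ 0.4137 -0.1978]
top0 sand 557 [ 0.4277 -0.5412] [0.059 0.11 ] 61.5 z [0.0252 0.0293 0.0333] mean [ 0.4273 -0.5407]
chip 16 [0.5546 0.1374] z 0.0411
chip 24 [0.5547 0.0899] z 0.0398
chip 23 [0.505  0.1028] z 0.0419
chip 14 [0.4977 0.1478] z 0.041
handle pts 44 [0.4641 0.2086 0.092 ]
side0 panel 1077 [0.5276 0.1261] [0.083 0.107] 80.9 z [0.
[... 357 characters left out ...]
848] [0.046 0.039] 21.1 z [0.0701 0.0791 0.0822] mean [ 0.4278 -0.3903]
side0 foot 132 [ 0.4163 -0.4412] [0.147 0.04 ] 89.8 z [0.0159 0.0355 0.0715] mean [ 0.4182 -0.4316]
side0 tin 546 [ 0.4289 -0.0228] [0.095 0.084] 63.4 z [0.0232 0.0313 0.0328] mean [ 0.4286 -0.0226]
side0 tape 156 [ 0.4143 -0.1655] [0.04  0.069] 1.2 z [0.043  0.0564 0.0627] mean [ 0.4129 -0.1648]
side0 sand 261 [ 0.421 -0.561] [0.196 0.114] 82.1 z [0.0198 0.0293 0.0381] mean [ 0.4272 -0.5621]
chip 53 [0.5525 0.0912] z 0.0404
chip 56 [0.5047 0.1022] z 0.0386
chip 6 [0.5845 0.1366] z 0.0358
chip 51 [0.5531 0.1393] z 0.0397
chip 52 [0.4978 0.1503] z 0.04
chip 27 [0.4658 0.2095] z 0.0527
handle pts 167 [0.4645 0.2189 0.0854]
```

Call:
jog_arm:
  increments:
    - [[-0.0392, -0.0012, -0.006, 0, 0, 3.6], [-0.0392, -0.0012, -0.006, 0, 0, 3.6], [-0.0392, -0.0012, -0.006, 0, 0, 3.6], [-0.0392, -0.0012, -0.006, 0, 0, 3.6], [-0.0392, -0.0012, -0.006, 0, 0, 3.6], [-0.0392, -0.0012, -0.006, 0, 0, 3.6], [-0.0392, -0.0012, -0.006, 0, 0, 3.6], [-0.0392, -0.0012, -0.006, 0, 0, 3.6], [-0.0392, -0.0012, -0.006, 0, 0, 3.6], [-0.0392, -0.0012, -0.006, 0, 0, 3.6], [-0.0392, -0.0012, -0.006, 0, 0, 3.6], [-0.0392, -0.0012, -0.006, 0, 0, 3.6], [-0.0392, -0.0012, -0.006, 0, 0, 3.6], [-0.0392, -0.0012, -0.006, 0, 0, 3.6], [-0.0392, -0.0012, -0.006, 0, 0, 3.6], [-0.0392, -0.0012, -0.006, 0, 0, 3.6], [-0.0392, -0.0012, -0.006, 0, 0, 3.6], [-0.0392, -0.0012, -0.006, 0, 0, 3.6], [-0.0392, -0.0012, -0.006, 0, 0, 3.6], [-0.0392, -0.0012, -0.006, 0, 0, 3.6]]
  jaw: 0.06

```text
time: 1.77
position: [0.6205, -0.0747, 0.368]
eef_rot: [-2.352, -2.082, 0.001]
wrist_force: [0.6, 0.3, -0.1]
grip_width: 0.06
grasp_force: 0.0
```

Call:
jog_arm:
  increments:
    - [[-0.0392, -0.0012, 0, 0, 0, 3.6], [-0.0392, -0.0012, 0, 0, 0, 3.6], [-0.0392, -0.0012, 0, 0, 0, 3.6], [-0.0392, -0.0012, 0, 0, 0, 3.6], [-0.0392, -0.0012, 0, 0, 0, 3.6], [-0.0392, -0.0012, 0, 0, 0, 3.6], [-0.0392, -0.0012, 0, 0, 0, 3.6], [-0.0392, -0.0012, 0, 0, 0, 3.6], [-0.0392, -0.0012, 0, 0, 0, 3.6], [-0.0392, -0.0012, 0, 0, 0, 3.6], [0, 0, 0, 0, 0, 7], [0, 0, 0, 0, 0, 7], [0, 0, 0, 0, 0, 7], [0, 0, 0, 0, 0, 7], [0, 0, 0, 0, 0, 0.7], [0, 0, 0, 0, 0, 0], [0, 0, 0, 0, 0, 0]]

```text
time: 3.18
position: [0.4593, -0.4231, 0.368]
eef_rot: [-3.099, -0.511, 0.001]
wrist_force: [-0.5, 0.3, 0.0]
grip_width: 0.0601
grasp_force: 0.0
```

```bash
cat >> h.py <<'E'
from scipy.spatial.transform import Rotation as R
def go(tgt,yb,quiet=False):
    "shift in tool axes and turn to reach TCP tgt, tool down, tool-y bearing yb deg"
    from cell import telemetry
    o=telemetry.observe(); r=R.from_rotvec(o["eef_rot"]); b=np.radians(yb)
    y=np.array([np.cos(b),np.sin(b),0]); z=np.array([0,0,-1]); T=R.from_matrix(np.stack([np.cross(y,z),y,z],1))
    m=r.as_matrix(); print("t",round(o["time"],2),"pos",o["position"].round(4),"ybear",np.degrees(np.arctan2(m[1,1],m[0,1])).round(2),"zax",m[:,2].round(3),"w",round(o["grip_width"],4),"F",o["wrist_force"].round(1),"g",o["grasp_force"])
    print("shift",(m.T@(np.array(tgt)-o["position"])).round(4),"turn",np.degrees((r.inv()*T).as_rotvec()).round(2),"q",o["joint_positions"].round(2))
E
python3 -c "
from h import *
go((.4387,-.4075,.16),-71.5)"
```

```text
t 3.18 pos [ 0.4593 -0.4231  0.368 ] ybear -71.27 zax [-0.  0. -1.] w 0.0601 F [-0.5  0.3  0. ] g 0.0
shift [-0.0144 -0.0213  0.208 ] turn [-0.02  0.02  0.23] q [ 0.09  0.42  0.85  1.46 -0.32  1.4  -0.29]
```

Call:
jog_arm:
  increments:
    - [[-0.0072, -0.0106, 0.02, 0, 0, 0.2], [-0.0072, -0.0106, 0.02, 0, 0, 0], [0, 0, 0.03, 0, 0, 0], [0, 0, 0.03, 0, 0, 0], [0, 0, 0.03, 0, 0, 0], [0, 0, 0.03, 0, 0, 0], [0, 0, 0.03, 0, 0, 0], [0, 0, 0.03, 0, 0, 0], [0, 0, 0.03, 0, 0, 0], [0, 0, 0.03, 0, 0, 0], [0, 0, 0.015, 0, 0, 0], [0, 0, 0.013, 0, 0, 0], [0, 0, 0, 0, 0, 0], [0, 0, 0, 0, 0, 0]]

```text
time: 4.35
position: [0.4388, -0.408, 0.0604]
eef_rot: [-3.101, -0.501, 0.0]
wrist_force: [0.0, -0.4, 0.6]
grip_width: 0.0602
grasp_force: 0.0
```

```bash
python3 -c "
from h import *
from cell import eyes
go((.4387,-.4075,.06),-71.5)
t=eyes.snapshot('top');s=eyes.snapshot('side')
cv2.imwrite('pics/g1.png',np.hstack([crop(t,350,180,100,100,4),crop(s,300,120,80,100,4)]))"
```

```text
t 4.35 pos [ 0.4388 -0.408   0.0604] ybear -71.63 zax [-0.  0. -1.] w 0.0602 F [ 0.  -0.4  0.6] g 0.0
shift [ 0.     -0.0005  0.0004] turn [-0.01  0.02 -0.13] q [ 0.21  0.67  0.66  1.86 -0.56  0.8  -0.09]
```

View pics/g1.png

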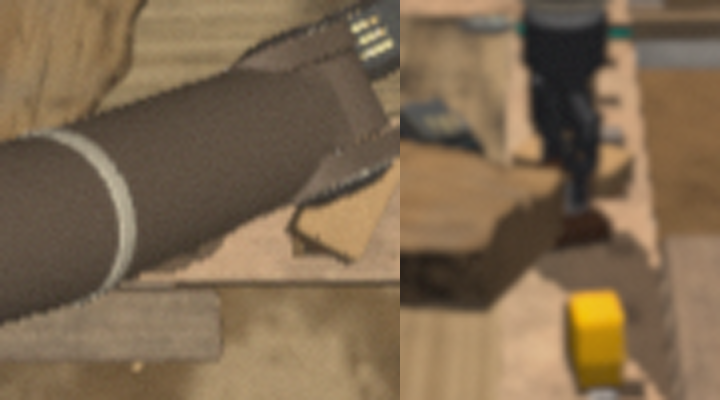

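The side half shows the fingers at about (575,170) straddling the rib, with the foot at (585,230) below them. I'll close on the rib and lift a little.

Call:
jog_arm:
  increments:
    - [[0, 0, 0, 0, 0, 0], [0, 0, 0, 0, 0, 0], [0, 0, 0, 0, 0, 0], [0, 0, 0, 0, 0, 0], [0, 0, 0, 0, 0, 0], [0, 0, 0, 0, 0, 0], [0, 0, 0, 0, 0, 0], [0, 0, 0, 0, 0, 0], [0, 0, 0, 0, 0, 0], [0, 0, 0, 0, 0, 0], [0, 0, -0.005, 0, 0, 0], [0, 0, -0.015, 0, 0, 0], [0, 0, -0.02, 0, 0, 0], [0, 0, 0, 0, 0, 0], [0, 0, 0, 0, 0, 0]]
  jaw: 0

```text
time: 5.7
position: [0.4392, -0.408, 0.1011]
eef_rot: [3.1, 0.5, 0.002]
wrist_force: [-0.7, 0.3, -1.2]
grip_width: 0.0215
grasp_force: 59.3
```

Call:
jog_arm:
  increments:
    - [[0, 0, -0.02, 0, 0, 0], [0, 0, -0.03, 0, 0, 0], [0, 0, -0.03, 0, 0, 0], [0, 0, -0.03, 0, 0, 0], [0, 0, -0.03, 0, 0, 0], [0, 0, -0.03, 0, 0, 0], [0, 0, -0.03, 0, 0, 0], [0, 0, -0.02, 0, 0, 0], [0.004, -0.012, 0, 0, 0, 0], [0.008, -0.024, 0, 0, 0, 0], [0.0118, -0.0355, 0, 0, 0, 0], [0.0118, -0.0355, 0, 0, 0, 0], [0.0118, -0.0355, 0, 0, 0, 0], [0.0118, -0.0355, 0, 0, 0, 0], [0.0118, -0.0355, 0, 0, 0, 0], [0.0118, -0.0355, 0, 0, 0, 0], [0.0118, -0.0355, 0, 0, 0, 0], [0.0118, -0.0355, 0, 0, 0, 0], [0.0118, -0.0355, 0, 0, 0, 0], [0.0118, -0.0355, 0, 0, 0, 0]]

```text
time: 7.37
position: [0.4385, 0.0063, 0.3197]
eef_rot: [-3.101, -0.5, 0.001]
wrist_force: [1.3, -0.6, -1.5]
grip_width: 0.0211
grasp_force: 59.2
```

Call:
jog_arm:
  increments:
    - [[0.0118, -0.0355, 0, 0, 0, 0], [0.0118, -0.0355, 0, 0, 0, 0], [0.0118, -0.0355, 0, 0, 0, 0], [0.004, -0.012, 0, 0, 0, 0], [0, 0, 0, 0, 0, -6], [0, 0, 0, 0, 0, -6], [0, 0, 0, 0, 0, -6], [0, 0, 0, 0, 0, -6], [0, 0, 0, 0, 0, -6], [0, 0, 0, 0, 0, -6], [0, 0, 0, 0, 0, -6], [0, 0, 0, 0, 0, -6], [0, 0, 0, 0, 0, -6], [0, 0, 0, 0, 0, -6], [0, 0, 0, 0, 0, -3.5], [0, 0, 0, 0, 0, 0], [0, 0, 0, 0, 0, 0]]

```text
time: 8.78
position: [0.4393, 0.1289, 0.3197]
eef_rot: [-2.377, -2.054, 0.002]
wrist_force: [-0.0, 0.2, -1.2]
grip_width: 0.0211
grasp_force: 59.2
```

```bash
python3 -c "
from h import *
from cell import eyes
go((.4384,.1282,.16),-8.1)
s=eyes.snapshot('side');t=eyes.snapshot('top')
np.savez('pics/s2.npz',**s)
cv2.imwrite('pics/g2.png',np.hstack([crop(t,180,130,120,120,3),crop(s,250,80,110,120,3)]))"
```

```text
t 8.78 pos [0.4393 0.1289 0.3197] ybear -8.33 zax [-0.001 -0.001 -1.   ] w 0.0211 F [-0.   0.2 -1.2] g 59.2037558555603
shift [-0.0008 -0.0007  0.1597] turn [-0.06  0.04 -0.23] q [-0.82  0.05  0.46  1.9  -0.02  1.2  -0.51]
```

View pics/g2.png

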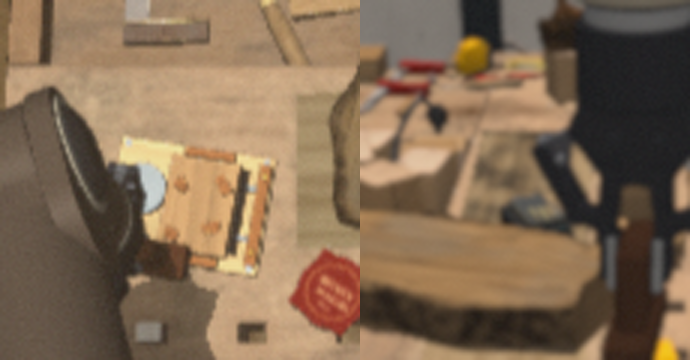

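```bash
python3 -c "
from h import *
t=load('top0'); 
c=np.array([.4393,.1289]); b=np.radians(-8.33); ex=np.array([np.cos(b),np.sin(b)]); ey=np.array([-ex[1],ex[0]])
for uv in((188,245),(188,279),(148,240)):
  p=ray(t,180+uv[0]/3,130+uv[1]/3,.284)[:2]-c; print(uv,p@ex,p@ey)
s=load('s2');P=cloud(s);V=cv2.cvtColor(s['color'],cv2.COLOR_BGR2HSV)[...,2]
q=P.reshape(-1,3);q=q[(abs(q[:,0]-.44)<.08)&(abs(q[:,1]-.13)<.08)&(q[:,2]>.2)&(q[:,2]<.36)]
for z in np.arange(.235,.35,.01):
  r=q[abs(q[:,2]-z)<.005]
  if len(r): d=r[:,:2]-c; print(z.round(3),len(r),np.percentile(d@ex,[3,97]).round(3),np.percentile(d@ey,[3,97]).round(3))
"
```

```text
(188, 245) 0.016285351005309565 -0.045284736180680386
(188, 279) -0.015297546314760324 -0.050838936593910124
(148, 240) 0.015551017492646823 -0.00734396959860629
0.255 7 [-0.015  0.012] [0.046 0.048]
0.265 83 [-0.018  0.014] [-0.011  0.049]
0.275 107 [-0.018  0.016] [-0.028  0.049]
0.285 205 [-0.017  0.014] [-0.028  0.047]
0.295 61 [-0.012  0.009] [0.004 0.032]
0.305 72 [-0.016  0.016] [0.01  0.032]
0.315 116 [-0.023  0.021] [0.006 0.032]
0.325 121 [-0.024  0.022] [0.006 0.031]
0.335 172 [-0.024  0.02 ] [-0.012  0.031]
0.345 170 [-0.035  0.03 ] [-0.016  0.025]
```

Call:
jog_arm:
  increments:
    - [[-0.001, -0.001, 0.03, 0, 0, -0.2], [0, 0, 0.03, 0, 0, 0], [0, 0, 0.03, 0, 0, 0], [0, 0, 0.03, 0, 0, 0], [0, 0, 0.03, 0, 0, 0], [0, 0, 0.03, 0, 0, 0], [0, 0, 0.02, 0, 0, 0], [0, 0, 0.015, 0, 0, 0], [0, 0, 0.007, 0, 0, 0], [0, 0, 0, 0, 0, 0], [0, 0, 0, 0, 0, 0]]

```text
time: 9.8
position: [0.4388, 0.1283, 0.0986]
eef_rot: [2.372, 2.06, -0.0]
wrist_force: [0.2, -0.2, -2.3]
grip_width: 0.0216
grasp_force: 59.3
```

```bash
python3 -c "
from h import *
from cell import eyes
go((.4384,.1282,.0975),-8.1)
s=eyes.snapshot('side')
cv2.imwrite('pics/g3.png',crop(s,240,200,130,130,4))"
```

```text
t 9.8 pos [0.4388 0.1283 0.0986] ybear -8.04 zax [-0. -0. -1.] w 0.0216 F [ 0.2 -0.2 -2.3] g 59.32490050792694
shift [-0.0002 -0.0004  0.0011] turn [-0.    0.01  0.06] q [-0.73  0.35  0.41  2.16 -0.22  0.67 -0.31]
```

View pics/g3.png

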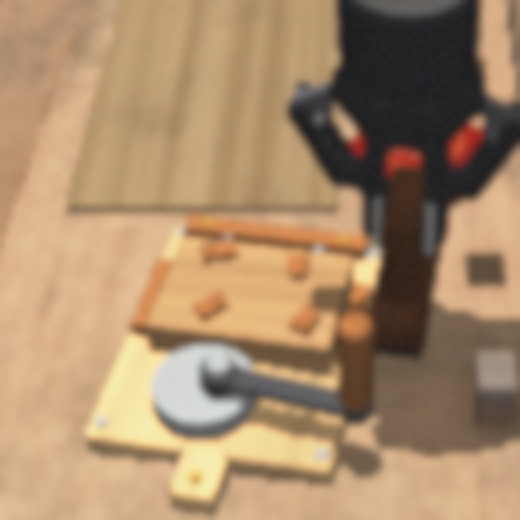

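The scraper stands at the near end of the panel at (405,280), behind the handle, and all four chips are ahead of it. Time to sweep.

Call:
jog_arm:
  increments:
    - [[0, 0.005, 0.0005, 0, 0, 0], [0, 0.008, 0, 0, 0, 0], [0, 0.008, 0, 0, 0, 0], [0, 0.008, 0, 0, 0, 0], [0, 0.008, 0, 0, 0, 0], [0, 0.008, 0, 0, 0, 0], [0, 0.008, 0, 0, 0, 0], [0, 0.008, 0, 0, 0, 0], [0, 0.008, 0, 0, 0, 0], [0, 0.008, 0, 0, 0, 0], [0, 0.008, 0, 0, 0, 0], [0, 0.008, 0, 0, 0, 0], [0, 0.008, 0, 0, 0, 0], [0, 0.008, 0, 0, 0, 0], [0, 0.008, 0, 0, 0, 0], [0, 0.008, 0, 0, 0, 0], [0, 0.008, 0, 0, 0, 0], [0, 0.008, 0, 0, 0, 0], [0, 0.008, 0, 0, 0, 0], [0, 0.004, 0, 0, 0, 0]]

```text
time: 11.52
position: [0.5917, 0.1065, 0.0977]
eef_rot: [2.371, 2.06, 0.001]
wrist_force: [-0.6, 0.8, -1.1]
grip_width: 0.0217
grasp_force: 59.4
```

Call:
jog_arm:
  increments:
    - [[0, 0.005, 0, 0, 0, 0], [0, 0.008, 0, 0, 0, 0], [0, 0.008, 0, 0, 0, 0], [0, 0.008, 0, 0, 0, 0], [0, 0.005, 0, 0, 0, 0], [0, 0, -0.01, 0, 0, 0], [0, 0, -0.02, 0, 0, 0], [0, 0, -0.03, 0, 0, 0], [0, 0, -0.03, 0, 0, 0], [0, 0, -0.03, 0, 0, 0], [0, 0, -0.03, 0, 0, 0], [0, 0, -0.03, 0, 0, 0], [0, 0, -0.02, 0, 0, 0], [0, 0, -0.01, 0, 0, 0], [0, 0, 0, 0, 0, 0]]

```text
time: 12.77
position: [0.6245, 0.1022, 0.3108]
eef_rot: [2.37, 2.06, 0.006]
wrist_force: [1.0, -1.3, -1.1]
grip_width: 0.0212
grasp_force: 59.3
```

```bash
python3 -c "
from h import *
from cell import eyes
go((.4384,.1282,.0975),-8.1)
s=eyes.snapshot('side');np.savez('pics/s3.npz',**s)
t=eyes.snapshot('top');np.savez('pics/t3.npz',**t)
cv2.imwrite('pics/g4.png',np.hstack([crop(t,180,130,100,110,4),crop(s,250,210,100,110,4)]))"
```

```text
t 12.77 pos [0.6245 0.1022 0.3108] ybear -8.0 zax [ 0.004  0.001 -1.   ] w 0.0212 F [ 1.  -1.3 -1.1] g 59.302480816841125
shift [-0.0006 -0.1887  0.2125] turn [ 0.22 -0.12  0.1 ] q [-0.57  0.4   0.47  1.52 -0.19  1.26 -0.22]
```

View pics/g4.png

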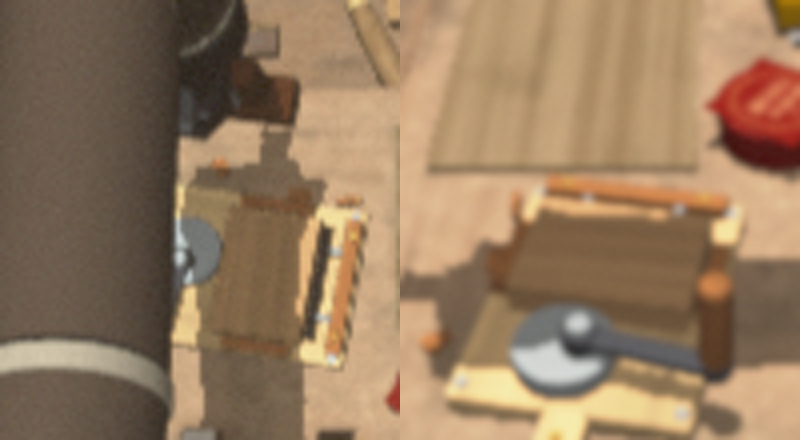

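The panel is clear in both views. Chips show at the far end, at top-crop (220,163), (298,190) and (348,200), and at side-crop (432,340). I'll check their heights.

Run:
```python
from h import *
c=np.array([.5275,.1155]); b=np.radians(-8.1); ex=np.array([np.cos(b),np.sin(b)]); ey=np.array([-ex[1],ex[0]])
for n in("t3","s3"):
    s=load(n);P=cloud(s);hsv=cv2.cvtColor(s["color"],cv2.COLOR_BGR2HSV)
    d=P[...,:2]-c; X=d@ex;Y=d@ey;z=P[...,2]
    m=(z>-.01)&(z<.06)&(X>.05)&(X<.14)&(abs(Y)<.1)&(hsv[...,1]>125)&(hsv[...,0]<15)
    k,l,st,ce=cv2.connectedComponentsWithStats(m.astype(np.uint8))
    for i in range(1,k):
        if st[i,4]>5: q=l==i; print(n,st[i,4],ce[i].round(),"X",np.percentile(X[q],[5,50,95]).round(3),"Y",np.percentile(Y[q],[5,95]).round(3),"z",np.percentile(z[q],[10,50,95]).round(3))
    m=(abs(X)<.048)&(abs(Y)<.034)&(z<.1); print(n,"panel z",np.percentile(z[m],[1,50,98,99.9]).round(4))
    m=(X>.045)&(X<.085)&(abs(Y)<.06)&(z<.1); print(n,"end z",np.percentile(z[m],[50,95,99]).round(4))
```

```text
t3 10 [235. 171.] X [0.093 0.098 0.102] Y [0.059 0.069] z [0.001 0.003 0.009]
t3 54 [250. 180.] X [0.062 0.068 0.083] Y [-0.021  0.028] z [0.003 0.023 0.032]
t3 6 [269. 187.] X [0.053 0.057 0.06 ] Y [-0.071 -0.062] z [0.017 0.021 0.025]
t3 panel z [0.0289 0.0356 0.0417 0.0436]
t3 end z [0.0162 0.0379 0.0408]
s3 19 [288. 256.] X [0.05  0.056 0.06 ] Y [-0.069 -0.056] z [0.018 0.023 0.025]
s3 9 [279. 261.] X [0.077 0.08  0.082] Y [-0.054 -0.043] z [0.009 0.012 0.013]
s3 78 [276. 274.] X [0.06  0.065 0.083] Y [-0.014  0.037] z [0.005 0.024 0.03 ]
s3 25 [258. 295.] X [0.09  0.096 0.102] Y [0.063 0.074] z [0.003 0.005 0.007]
s3 panel z [0.0336 0.036  0.0383 0.0393]
s3 end z [0.0185 0.0365 0.0374]
```

All the chips lie low, with tops no higher than about 0.032 m, so the sweep is done. I'll carry the scraper back to where it stood.

Call:
jog_arm:
  increments:
    - [[0, -0.015, -0.01, 0, 0, 0], [0, -0.03, 0, 0, 0, 0], [0, -0.035, 0, 0, 0, 0], [0, -0.035, 0, 0, 0, 0], [0, -0.035, 0, 0, 0, 0], [0, -0.025, 0, 0, 0, 0], [0, -0.013, 0, 0, 0, 0], [0, 0, 0, 0, 0, 6], [0, 0, 0, 0, 0, 6], [0, 0, 0, 0, 0, 6], [0, 0, 0, 0, 0, 6], [0, 0, 0, 0, 0, 6], [0, 0, 0, 0, 0, 6], [0, 0, 0, 0, 0, 6], [0, 0, 0, 0, 0, 6], [0, 0, 0, 0, 0, 6], [0, 0, 0, 0, 0, 6], [0, 0, 0, 0, 0, 3.5], [0, 0, 0, 0, 0, 0]]

```text
time: 14.45
position: [0.4366, 0.1282, 0.3161]
eef_rot: [3.1, 0.501, -0.005]
wrist_force: [-0.1, 0.1, -1.6]
grip_width: 0.0214
grasp_force: 59.4
```

Call:
jog_arm:
  increments:
    - [[-0.004, 0.012, 0, 0, 0, 0], [-0.008, 0.024, 0, 0, 0, 0], [-0.0118, 0.0355, 0, 0, 0, 0], [-0.0118, 0.0355, 0, 0, 0, 0], [-0.0118, 0.0355, 0, 0, 0, 0], [-0.0118, 0.0355, 0, 0, 0, 0], [-0.0118, 0.0355, 0, 0, 0, 0], [-0.0118, 0.0355, 0, 0, 0, 0], [-0.0118, 0.0355, 0, 0, 0, 0], [-0.0118, 0.0355, 0, 0, 0, 0], [-0.0118, 0.0355, 0, 0, 0, 0], [-0.0118, 0.0355, 0, 0, 0, 0], [-0.0118, 0.0355, 0, 0, 0, 0], [-0.0118, 0.0355, 0, 0, 0, 0], [-0.0118, 0.0355, 0, 0, 0, 0], [-0.004, 0.012, 0, 0, 0, 0], [0, 0, 0, 0, 0, 0], [0, 0, 0, 0, 0, 0]]

```text
time: 15.95
position: [0.437, -0.4094, 0.3167]
eef_rot: [-3.1, -0.503, 0.003]
wrist_force: [0.3, 0.2, -1.5]
grip_width: 0.0212
grasp_force: 59.5
```

```bash
python3 -c "
from h import *
go((.4388,-.408,.062),-71.6)"
```

```text
t 15.95 pos [ 0.437  -0.4094  0.3167] ybear -71.56 zax [-0.002  0.001 -1.   ] w 0.0212 F [ 0.3  0.2 -1.5] g 59.45761978626251
shift [ 0.0026 -0.0004  0.2547] turn [-0.07  0.11  0.04] q [ 0.05  0.4   0.87  1.61 -0.32  1.28 -0.28]
```

Call:
jog_arm:
  increments:
    - [[0.002, 0, 0.02, 0, 0, 0], [0, 0, 0.03, 0, 0, 0], [0, 0, 0.03, 0, 0, 0], [0, 0, 0.03, 0, 0, 0], [0, 0, 0.03, 0, 0, 0], [0, 0, 0.03, 0, 0, 0], [0, 0, 0.03, 0, 0, 0], [0, 0, 0.025, 0, 0, 0], [0, 0, 0.015, 0, 0, 0], [0, 0, 0.01, 0, 0, 0], [0, 0, 0.003, 0, 0, 0], [0, 0, 0.002, 0, 0, 0], [0, 0, 0, 0, 0, 0], [0, 0, 0, 0, 0, 0]]

```text
time: 17.12
position: [0.4411, -0.4081, 0.0639]
eef_rot: [3.099, 0.506, 0.002]
wrist_force: [0.4, -0.3, -1.2]
grip_width: 0.0213
grasp_force: 59.5
```

Call:
jog_arm:
  increments:
    - [[0, 0, 0.0015, 0, 0, 0], [0, 0, 0.0015, 0, 0, 0], [0, 0, 0, 0, 0, 0], [0, 0, 0, 0, 0, 0]]

```text
time: 17.45
position: [0.441, -0.4082, 0.061]
eef_rot: [3.1, 0.505, 0.003]
wrist_force: [-0.1, 3.0, 6.9]
grip_width: 0.021
grasp_force: 60.6
```

In contact with the bench (about 8 N up). I'll release and rise.

Call:
jog_arm:
  increments:
    - [[0, 0, 0, 0, 0, 0], [0, 0, 0, 0, 0, 0], [0, 0, 0, 0, 0, 0], [0, 0, 0, 0, 0, 0], [0, 0, 0, 0, 0, 0], [0, 0, 0, 0, 0, 0], [0, 0, -0.01, 0, 0, 0], [0, 0, -0.02, 0, 0, 0], [0, 0, -0.03, 0, 0, 0], [0, 0, -0.03, 0, 0, 0], [0, 0, -0.03, 0, 0, 0], [0, 0, -0.03, 0, 0, 0], [0, 0, -0.03, 0, 0, 0], [0, 0, -0.03, 0, 0, 0], [0, 0, -0.03, 0, 0, 0], [0, 0, -0.01, 0, 0, 0]]
  jaw: 0.05

```text
time: 18.78
position: [0.4408, -0.4094, 0.315]
eef_rot: [3.097, 0.503, 0.007]
wrist_force: [-0.3, -0.3, 0.4]
grip_width: 0.0498
grasp_force: 0.0
```

Call:
jog_arm:
  increments:
    - [[0.004, -0.012, 0, 0, 0, 0], [0.008, -0.024, 0, 0, 0, 0], [0.0118, -0.0355, 0, 0, 0, 0], [0.0118, -0.0355, 0, 0, 0, 0], [0.0118, -0.0355, 0, 0, 0, 0], [0.0118, -0.0355, 0, 0, 0, 0], [0.0118, -0.0355, 0, 0, 0, 0], [0.0118, -0.0355, 0, 0, 0, 0], [0.0118, -0.0355, 0, 0, 0, 0], [0.0118, -0.0355, 0, 0, 0, 0], [0.0118, -0.0355, 0, 0, 0, 0], [0.0118, -0.0355, 0, 0, 0, 0], [0.0118, -0.0355, 0, 0, 0, 0], [0.0118, -0.0355, 0, 0, 0, 0], [0.0118, -0.0355, 0, 0, 0, 0], [0.004, -0.012, 0, 0, 0, 0], [0, 0, 0, 0, 0, 0]]

```text
time: 20.2
position: [0.4388, 0.1326, 0.3095]
eef_rot: [-3.099, -0.514, 0.001]
wrist_force: [0.2, -0.6, -0.5]
grip_width: 0.0499
grasp_force: 0.0
```

```bash
python3 -c "
from h import *
from cell import eyes
go((.4615,.2085,.25),-8.1)
s=eyes.snapshot('side');np.savez('pics/s4.npz',**s)
t=eyes.snapshot('top');np.savez('pics/t4.npz',**t)
for n,s in (('t',t),('s',s)):
  P=cloud(s);x,y,z=P[...,0],P[...,1],P[...,2]
  sc=(x>.36)&(x<.5)&(y>-.47)&(y<-.33)
  m=comp(sc&(z>.065)&(z<.1)); r=cv2.minAreaRect(onplane(s,m,.082)); print(n,'rib',r,np.median(z[m]))
  m=(z>.08)&(z<.115)&(abs(x-.465)<.04)&(abs(y-.21)<.04); print('handle',m.sum(),P[m].mean(0),np.percentile(P[m],[5,95],axis=0))
cv2.imwrite('pics/g5.png',np.hstack([crop(t,350,180,100,100,4),crop(s,300,120,80,100,4)]))"
```

```text
t 20.2 pos [0.4388 0.1326 0.3095] ybear -71.17 zax [-0.001 -0.    -1.   ] w 0.0499 F [ 0.2 -0.6 -0.5] g 0.0
shift [ 0.046  -0.0645  0.0595] turn [-2.000e-02  2.000e-02 -6.307e+01] q [-0.9   0.05  0.54  1.92 -0.03  1.18 -1.6 ]
t rib ((0.4403282105922699, -0.40694382786750793), (0.04979728162288666, 0.023071248084306717), 18.326078414916992) 0.08049742820074335<string>:11: RuntimeWarning: Mean of empty slice.
  ret = um.true_divide(
Traceback (most recent call last):
IndexError: index -1 is out of bounds for axis 0 with size 0
```

Call:
jog_arm:
  increments:
    - [[0.0116, -0.0158, 0, 0, 0, 0], [0.0116, -0.0158, 0, 0, 0, 0], [0.0117, -0.0158, 0, 0, 0, 0], [0.0117, -0.0158, 0, 0, 0, 0], [0, 0, 0, 0, 0, -6.3], [0, 0, 0, 0, 0, -6.3], [0, 0, 0, 0, 0, -6.3], [0, 0, 0, 0, 0, -6.3], [0, 0, 0, 0, 0, -6.3], [0, 0, 0, 0, 0, -6.3], [0, 0, 0, 0, 0, -6.3], [0, 0, 0, 0, 0, -6.3], [0, 0, 0, 0, 0, -6.3], [0, 0, 0, 0, 0, -6.3], [0, 0, 0.03, 0, 0, 0], [0, 0, 0.03, 0, 0, 0], [0, 0, 0.03, 0, 0, 0], [0, 0, 0.03, 0, 0, 0], [0, 0, 0, 0, 0, 0], [0, 0, 0, 0, 0, 0]]

```text
time: 21.97
position: [0.4635, 0.2021, 0.1894]
eef_rot: [2.382, 2.048, -0.005]
wrist_force: [0.9, -0.3, -0.2]
grip_width: 0.0502
grasp_force: 0.0
```

```bash
python3 -c "
from h import *
from cell import eyes
go((.4625,.2075,.076),-8.1)
s=eyes.snapshot('side');np.savez('pics/s5.npz',**s)
P=cloud(s);x,y,z=P[...,0],P[...,1],P[...,2]
m=(z>.06)&(z<.115)&(abs(x-.465)<.04)&(abs(y-.21)<.04);q=P[m]; print(m.sum())
for h in (.065,.075,.085,.095):
  r=q[abs(q[:,2]-h)<.005]; print(h,len(r),np.percentile(r,[5,50,95],axis=0).round(4).tolist())
cv2.imwrite('pics/g5.png',crop(s,250,210,110,110,4))"
```

```text
t 21.97 pos [0.4635 0.2021 0.1894] ybear -8.64 zax [-0.002 -0.002 -1.   ] w 0.0502 F [ 0.9 -0.3 -0.2] g 0.0
shift [ 0.0054 -0.0016  0.1134] turn [-0.1   0.14 -0.54] q [-0.82  0.28  0.37  1.97 -0.13  0.92 -0.53]
169
0.065 31 [[0.4558, 0.2172, 0.0607], [0.4641, 0.2205, 0.0646], [0.4727, 0.2234, 0.0687]]
0.075 33 [[0.4558, 0.2164, 0.0706], [0.4641, 0.221, 0.0755], [0.4725, 0.2241, 0.0795]]
0.085 29 [[0.4566, 0.2163, 0.0803], [0.4639, 0.2212, 0.0854], [0.4724, 0.2227, 0.0891]]
0.095 50 [[0.4557, 0.2116, 0.0907], [0.4639, 0.2195, 0.096], [0.4735, 0.2224, 0.0997]]
```

View pics/g5.png

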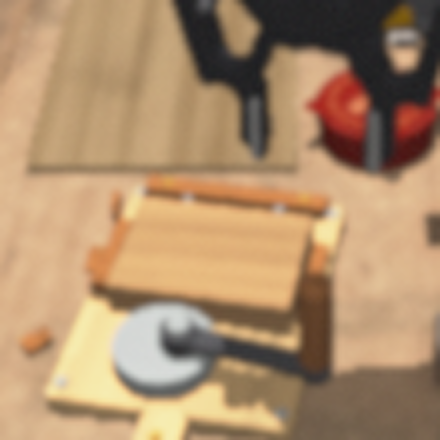

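The handle is at crop (318,325) and the panel is clean. The side view puts the handle axis near (0.464, 0.211) and the top view near (0.462, 0.206), so I'll use y of about 0.209 and descend.

Call:
jog_arm:
  increments:
    - [[0.007, -0.001, 0.02, 0, 0, 0], [0, 0, 0.025, 0, 0, 0], [0, 0, 0.025, 0, 0, 0], [0, 0, 0.02, 0, 0, 0], [0, 0, 0.015, 0, 0, 0], [0, 0, 0.008, 0, 0, 0], [0, 0, 0, 0, 0, 0], [0, 0, 0, 0, 0, 0]]

```text
time: 22.68
position: [0.4647, 0.2111, 0.0782]
eef_rot: [2.38, 2.05, 0.003]
wrist_force: [-0.5, 0.7, 0.2]
grip_width: 0.0503
grasp_force: 0.0
```

Call:
jog_arm:
  increments:
    - [[0, 0, 0, 0, 0, 0], [0, 0, 0, 0, 0, 0], [0, 0, 0, 0, 0, 0], [0, 0, 0, 0, 0, 0], [0, 0, 0, 0, 0, 0], [0, 0, 0, 0, 0, 0], [0, 0, 0, 0, 0, 0], [0, 0, 0, 0, 0, 0], [0, 0, 0, 0, 0, 0], [0, 0, 0, 0, 0, 0]]
  jaw: 0

```text
time: 23.52
position: [0.4651, 0.2113, 0.0783]
eef_rot: [2.38, 2.05, 0.005]
wrist_force: [1.7, -0.4, 7.2]
grip_width: 0.0183
grasp_force: 58.3
```

```bash
python3 -c "
from h import *
go((.4625,.2075,.076),-8.1)
p=np.array([.5378,.1878])
r0=np.radians(165.0)
for k in range(0,11):
  a=r0-k*np.radians(8.31); print(k,(p+.08*np.array([np.cos(a),np.sin(a)])).round(4))
"
```

```text
t 23.52 pos [0.4651 0.2113 0.0783] ybear -8.52 zax [ 0.003  0.002 -1.   ] w 0.0183 F [ 1.7 -0.4  7.2] g 58.32933166064322
shift [-0.0041 -0.002   0.0022] turn [ 0.16 -0.12 -0.42] q [-0.77  0.45  0.32  2.05 -0.22  0.67 -0.46]
0 [0.4605 0.2085]
1 [0.4643 0.2195]
2 [0.4697 0.2297]
3 [0.4765 0.2391]
4 [0.4845 0.2475]
5 [0.4937 0.2545]
6 [0.5038 0.2602]
7 [0.5146 0.2644]
8 [0.5259 0.2669]
9 [0.5375 0.2678]
10 [0.5491 0.267 ]
```

Call:
jog_arm:
  increments:
    - [[0.0057, 0.001, 0, 0, 0, 0], [0.0057, 0.001, 0, 0, 0, 0], [0.0055, 0.0019, 0, 0, 0, 0], [0.0055, 0.0019, 0, 0, 0, 0], [0.0051, 0.0026, 0, 0, 0, 0], [0.0051, 0.0027, 0, 0, 0, 0], [0.0047, 0.0033, 0, 0, 0, 0], [0.0048, 0.0034, 0, 0, 0, 0], [0.0041, 0.004, 0, 0, 0, 0], [0.0042, 0.0041, 0, 0, 0, 0], [0, 0, 0, 0, 0, 0], [0, 0, 0, 0, 0, 0]]

```text
time: 24.52
position: [0.4976, 0.2564, 0.0782]
eef_rot: [2.38, 2.049, 0.002]
wrist_force: [-0.8, -2.3, 8.7]
grip_width: 0.0184
grasp_force: 58.9
```

Call:
jog_arm:
  increments:
    - [[0.0035, 0.0046, 0, 0, 0, 0], [0.0036, 0.0046, 0, 0, 0, 0], [0.0029, 0.005, 0, 0, 0, 0], [0.0029, 0.0051, 0, 0, 0, 0], [0.002, 0.0054, 0, 0, 0, 0], [0.0021, 0.0054, 0, 0, 0, 0], [0.0013, 0.0056, 0, 0, 0, 0], [0.0013, 0.0057, 0, 0, 0, 0], [0.0004, 0.0058, 0, 0, 0, 0], [0.0005, 0.0058, 0, 0, 0, 0], [0, 0, 0, 0, 0, 0], [0, 0, 0, 0, 0, 0]]

```text
time: 25.52
position: [0.5519, 0.2695, 0.0782]
eef_rot: [-2.379, -2.05, 0.0]
wrist_force: [-4.6, -1.5, 9.9]
grip_width: 0.0188
grasp_force: 59.0
```

Run:
```python
from h import *
from cell import eyes
go((.5491,.267,.078),-8.1)
s=eyes.snapshot('side');np.savez('pics/s6.npz',**s);t=eyes.snapshot('top')
P=cloud(s);x,y,z=P[...,0],P[...,1],P[...,2]
c=np.array([.5275,.1155]); b=np.radians(-8.1); ex=np.array([np.cos(b),np.sin(b)]); ey=np.array([-ex[1],ex[0]])
m=comp((abs(x-.527)<.08)&(abs(y-.11)<.06)&(z>.031)&(z<.045)); q=onplane(s,m,.036); print("panel",cv2.minAreaRect(q))
P4=cloud(load('s3'))
cv2.imwrite('pics/g6.png',np.hstack([crop(t,200,150,90,100,4),crop(s,240,210,100,100,4)]))
```

```text
t 25.52 pos [0.5519 0.2695 0.0782] ybear -8.5 zax [-0.001  0.001 -1.   ] w 0.0188 F [-4.6 -1.5  9.9] g 58.95445725414902
shift [-0.0029 -0.0024  0.0002] turn [-0.04 -0.03 -0.4 ] q [-0.75  0.59  0.31  1.79 -0.24  0.79 -0.47]
panel ((0.5063838958740234, 0.1204252615571022), (0.07965712994337082, 0.06952355057001114), 81.16218566894531)
```

View pics/g6.png

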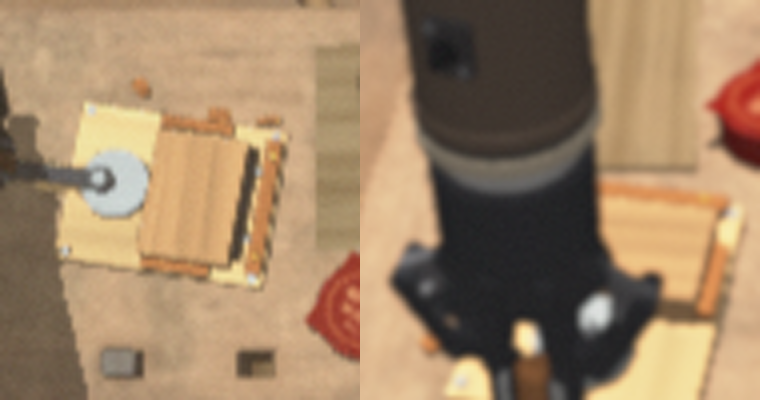

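The lever bar points straight out over the tongue, from (100,178) to (0,172). The panel at (190,195) is pressed against the strip and no chips are on it. The spring reaction of 4.6 N fits highest lift, so I'll hand in.

```bash
python3 -c "
from cell import finish_job
print(finish_job())"
```

```text
the job is handed in; nothing more can be done
None
```

The job is handed in, with no verdict returned: the four chips are swept off the panel with the scraper, the scraper stands released back at its starting place, and the gripper is holding the cam lever at about 1.48 rad, close to its highest lift, with the panel pressed against the strip.

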